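# Slide the used ramekin through the sprung return flap

## Task

The red ramekin is used and goes to the pot-wash: push the sprung yellow flap in front of it open with one finger and, while that finger holds the flap open, gently slide the ramekin through the doorway with the other finger until it drops into the basin behind, never letting the ramekin push against the flap itself. Do not pinch or lift the ramekin. Then come away so that the flap closes by itself, and leave the white ramekin and everything else where they stand.

Things in the scene. Friction and masses are not known exactly. Their poses are not given: they have to be found in the camera images.
- hatch: Pot-wash return station, fixed; place and yaw vary. Origin: on the table surface, midway between its two doorways, in their line; x points through the doorways, away from the robot, y left, z up. Ledge before the doorways: x -170 to 0 mm, 400 mm wide, flat top 90 mm above the table, ending sharply at x = 0. Behind it the open basin (see basin).
- flap_left_doorway (a point): Middle of the left doorway's sill (hatch y = +61 mm), on the edge of the ledge top; axes as the hatch's. The doorways are 98 mm wide and open at the top, cut in a steel screen that stands 47 mm high on the ledge at hatch x -8 to 0. Low guides 6 mm high, 94 mm apart, lead over the ledge to each doorway.
- flap_right_doorway (a point): Middle of the right doorway's sill (hatch y = -61 mm), on the edge of the ledge top; otherwise as the left one.
- basin (a point): Centre of the basin's rubber floor, 8 mm above the table. The basin is open at the top, 164 mm deep (hatch x 0 to 164) and 388 mm wide, with steel rear and side walls up to 120 mm above the table.
- flap_left (a joint): Angle of the left yellow flap, rad: 0 shut, grows to 1.6 as it swings into the basin (hatch +x). Its upright hinge is at the doorway's outer (left) side, hatch y = +109 mm; its free edge is beside the middle pillar. A spring shuts it in about half a second: 0.06 N m when shut, 0.15 N m at 1.5 rad (1.3 to 3.5 N at mid panel).
- flap_right (a joint): Angle of the right yellow flap, rad: mirror image of the left one, with its hinge at the doorway's outer (right) side, hatch y = -109 mm.
- flap_left_panel (a point): Middle of the left flap's panel; moves with it. The panel is 90 mm wide, 6 mm thick and reaches from 4 to 45 mm above the ledge top; shut, it stands just beyond the ledge's edge (hatch x 1 to 7 mm).
- flap_right_panel (a point): Middle of the right flap's panel; sizes as the left one.
- ramekin_red: Loose red round ramekin, an open cup 48 mm in outside diameter and 42 mm high, wall 4 mm, about 110 g. It stands on the ledge in one of the two lanes (which one varies), its centre 80 to 105 mm before the doorway and within 8 mm of the lane's middle. Origin: centre of its underside, z up.
- ramekin_white: Loose white ramekin of the same size, standing in the other lane; to be left there. Origin: centre of its underside.
- salt_shaker: Steel salt shaker, 34 mm across, 60 mm high, standing on the ledge near its left end. Origin: centre of its underside.
- oil_bottle: Green glass oil bottle, 64 mm across, 180 mm high, on the table to the right. Origin: centre of its underside.
- pepper_mill: Dark wooden pepper mill, 54 mm across, 150 mm high, on the table to the right. Origin: centre of its underside.
- prep_bowl: Steel bowl, 150 mm across, 55 mm high, on the table to the left. Origin: centre of its underside.
- tomato_tin: Tin with a red label, 74 mm across, 110 mm high, on the table to the left. Origin: centre of its underside.
- wooden_spoon: Wooden spoon 280 mm long, lying on the table to the right. Origin: underside, about midway along it.

How it is judged:
On the way, in this order (a step that is already met when the one before it is completed fails the run):
1. a finger holds open the flap in front of the red ramekin, which is still on the ledge (((value of joint flap_left above 0.5 rad and contact force between the fingers and flap_left above 0.1 N and y of ramekin_red in the frame of flap_left_doorway between -0.05 and 0.05 m and x of ramekin_red in the frame of hatch below -0.01 m and z of ramekin_red in the frame of hatch above 0.08 m) or (value of joint flap_right above 0.5 rad and contact force between the fingers and flap_right above 0.1 N and y of ramekin_red in the frame of flap_right_doorway between -0.05 and 0.05 m and x of ramekin_red in the frame of hatch below -0.01 m and z of ramekin_red in the frame of hatch above 0.08 m))), for 0.1 s.
2. the red ramekin has dropped into the basin while a finger still holds that flap open (((value of joint flap_left above 0.5 rad and contact force between the fingers and flap_left above 0.1 N and y of ramekin_red in the frame of flap_left_doorway between -0.1 and 0.1 m and x of ramekin_red in the frame of hatch above 0 m and z of ramekin_red in the frame of hatch below 0.07 m) or (value of joint flap_right above 0.5 rad and contact force between the fingers and flap_right above 0.1 N and y of ramekin_red in the frame of flap_right_doorway between -0.1 and 0.1 m and x of ramekin_red in the frame of hatch above 0 m and z of ramekin_red in the frame of hatch below 0.07 m))), for 0.05 s.
At the end, for the whole second after the job is handed in: The red ramekin lies at rest in the basin (its origin less than 70 mm above the table, inside the walls), both flaps are shut within 0.1 rad, and the white ramekin is within 12 mm of where it stood (x of ramekin_red in the frame of hatch between 0 and 0.17 m and y of ramekin_red in the frame of hatch between -0.2 and 0.2 m and z of ramekin_red in the frame of hatch below 0.07 m and linear speed of ramekin_red below 0.03 m/s and value of joint each of flap_left, flap_right below 0.1 rad and distance of ramekin_white from where it was at the start of the episode below 0.012 m); the robot touches nothing.
It fails at once if the red ramekin pushes against a flap (more than 0.8 N) (contact force between ramekin_red and flap_left above 0.8 N or contact force between ramekin_red and flap_right above 0.8 N).
It fails at once if the red ramekin is lifted more than 15 mm off the ledge (z of ramekin_red in the frame of hatch above 0.105 m).
It fails at once if the red ramekin is squeezed or struck (more than 12 N from the fingers) (contact force between the fingers and ramekin_red above 12 N).
It fails at once if the white ramekin is moved more than 12 mm (distance of ramekin_white from where it was at the start of the episode above 0.012 m).
It fails at once if another thing is moved more than 20 mm (distance of any of salt_shaker, oil_bottle, pepper_mill, prep_bowl, tomato_tin, wooden_spoon from where it was at the start of the episode above 0.02 m).
It also fails if it takes over 38 s, if anything falls off the work surface, if the arm or the gripper's body presses on something with over 40 N, if the wrist force passes 120 N, or if a joint passes its speed limit or range.

## Robot

A 6-joint arm with a two-finger parallel gripper is mounted at the origin on the work surface. World frame = base frame: x ahead of the robot, y to its left, z up, the work surface at z = 0. Lengths are in m, angles in rad, forces in N, time in s.
With the tool pointing down it reaches from about 0.225 to 0.875 m from the base axis. Payload 3.4 kg.
Tool frame: the origin (TCP) lies on the front face of the gripper's body, between the roots of the fingers; the fingertips stand tips_ahead ahead of it and the grasp point (between the pads) lies 54 mm ahead of it (tips_ahead is the distance from the TCP to the fingertips, in m); z points along the fingers, y is the line along which they close (so a half turn about z gives the same grasp; the last joint's range is limited). The gripper opens to 85 mm and grips with 20 to 120 N. Pads are 22 mm wide; open, the fingers measure 114 mm over their backs; the gripper's body (76 mm by 85 mm) begins 54 mm behind the grasp point. The pads swing forward as they close: fully open they stand 13 mm farther back than shut.
Start: joints at [-1.451, 0.276, 1.505, -0, 1.361, -0.121], TCP at [0.137, -0.558, 0.304] pointing down, gripper open.
Joint ranges: [-2.89, 2.89], [-0.75, 2.08], [0.22, 2.7], [-1.18, 4.32], [0.11, 2.71], [-2.7, 2.7]. Speed limits (rad/s): [2.57, 2.57, 3.14, 3.14, 3.14, 3.14].

## Interface

Orientations are given as a unit quaternion [w, x, y, z].
In Python, from plant import * gives the robot as it stands.
- The arm moves only by the tool carry_out, never from a script. Its argument "rows" is a list of rows, each a list of 7 numbers: the finger opening in m, from 0 to 0.0854, then the shift along the tool's x, y, z in m, then the turn, a rotation vector about the tool's x, y, z in degrees. A call has 1 to 12 rows; each row is the pose to reach, as a shift and turn from the pose commanded when the call began, along the tool's axes at that moment; what a row does not reach only later rows make up. A row lasts 1/8 s, in which the tool goes at most 62.5 mm and 10.7 degrees, less where a joint would pass 70% of its speed; a pose out of reach is approached as far as the arm can. A call with a gripper value outside its range is refused whole. The fingers move at their own pace and stop on an object; "grip_force" is the grip in N (left out, the last holds). Time passes only in rows, so rows that repeat a pose let the fingers close. It gives the time, the measured TCP pose, the force, the opening and the grip force at its end, in the units of the state.
- state(): the state, without advancing time (a new reading comes with each control period).
- get_image(name): name is "scene" or "top" or "wrist"; returns a dict with "pixels" (480x640x3 uint8, red, green, blue), "range_z" (480x640 float32, m along the optical axis (not along the pixel's ray), 0 where there is no reading), "fx", "fy", "cx", "cy" (pixels), "xyz" and "orientation" of the camera in the world. Camera axes: x right, y down, z forward; pixel columns grow to the right and rows downward; lengths in m; the calibration is good to about 2 mm. A picture is of the moment at which its call begins.
- sign_off(): hands the job in; it is judged then, once.
The state is a dict: "t": time; "q": joint angles; "joint_velocities": joint speeds; "effort": joint torques, N m; "ee_pos": TCP position; "tcp_rot": TCP orientation; "wrist_force": force on the tool from outside, world axes, zero at the start; "wrist_torque": the same for the moment, N m; "grip_width": finger opening in m; "finger_force": force on a finger pad.
Only numpy, scipy, OpenCV 4.12 (cv2) and the standard library are available. Lean on these libraries where they do the work, as an engineer would, in place of code of your own. Each camera call takes 0.05 s, during which the arm holds its last target. There are 200 camera calls.

## Working session

There is one attempt and no reset: what is moved stays moved. The work goes in short steps, Python scripts to look and compute and a tool call to move; the robot and the scene stay as the last step left them, time stands still between calls to the robot, and variables do not carry over. Pictures are saved under pics/ and viewed, at most 10 in all, crops included, and the job is handed in when it is done.

Besides the shell and the picture viewer there is one more tool, called by a JSON object that holds its "method" and its "body". carry_out: Moves the arm, as the interface text tells. Its arguments: {"type":"object","properties":{"rows":{"type":"array","items":{"type":"array","items":{"type":"number"}}},"grip_force":{"type":"number"}},"required":["rows"]}

```bash
mkdir -p pics; ls
cat > h.py <<'E'
from plant import *
import numpy as np, cv2
from scipy.spatial.transform import Rotation as R
def rot(q): return R.from_quat([q[1],q[2],q[3],q[0]])
def cloud(im):
    z=im["range_z"]; v,u=np.indices(z.shape)
    p=np.stack([(u-im["cx"])/im["fx"]*z,(v-im["cy"])/im["fy"]*z,z],-1)
    w=rot(im["orientation"]).apply(p.reshape(-1,3)).reshape(p.shape)+np.array(im["xyz"])
    w[z==0]=np.nan
    return w
def save(im,n): cv2.imwrite("pics/"+n,im["pixels"][:,:,::-1])
E
python3 - <<'E'
from h import *
s=state(); print({k:np.round(v,3) for k,v in s.items()}, rot(s["tcp_rot"]).as_matrix().round(3))
for n in ("top","scene"):
    im=get_image(n); save(im,n+".png"); np.savez(n+".npz",w=cloud(im),p=im["pixels"]); print(n,im["xyz"],im["orientation"],im["fx"])
E
```

```text
pics
{'t': np.float64(0.0), 'q': array([-1.451,  0.277,  1.506,  0.   ,  1.361, -0.121]), 'joint_velocities': array([-0.   ,  0.001,  0.   , -0.   ,  0.002, -0.001]), 'effort': array([ 3.0000e-03, -4.1676e+01, -2.4581e+01,  0.0000e+00,  1.1000e-02,
        0.0000e+00]), 'ee_pos': array([ 0.137, -0.558,  0.303]), 'tcp_rot': array([-0.001,  0.993,  0.12 ,  0.   ]), 'wrist_force': array([ 0.384, -0.439,  0.611]), 'wrist_torque': array([ 0.015, -0.031,  0.001]), 'finger_force': np.float64(0.0), 'grip_width': np.float64(0.085)} [[ 0.971  0.238 -0.   ]
 [ 0.238 -0.971  0.002]
 [ 0.    -0.002 -1.   ]]
top [ 0.39082554 -0.02536861  1.59744191] [ 0.03478106 -0.70123809  0.71137152 -0.03171721] 570.1127360937785
scene [1.36786188 0.0395539  0.83499375] [-0.2830187   0.6255156   0.66109202 -0.30263508] 505.4756903993492
```

View pics/top.png

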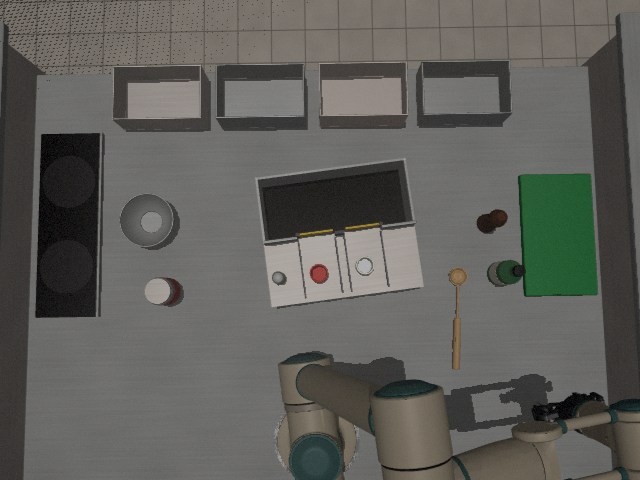

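View pics/scene.png

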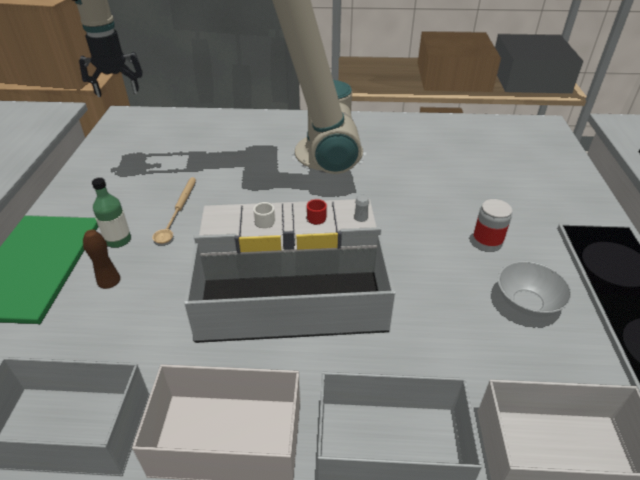

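Run:
```python
from h import *
import plant; print([ (k,getattr(plant,k)) for k in dir(plant) if 'tip' in k.lower()], [k for k in dir(plant) if not k.startswith('_')])
for n in("top","scene"):
    d=np.load(n+".npz"); w=d["w"]; hsv=cv2.cvtColor(d["p"],cv2.COLOR_RGB2HSV); H,S,V=[hsv[...,i].astype(int) for i in range(3)]
    near=(w[...,2]>.095)&(w[...,2]<.16)&(abs(w[...,1])<.3)&(w[...,0]>.25)&(w[...,0]<.8)
    y=near&(H>18)&(H<35)&(S>140)&(w[...,2]>.122)
    P=w[y]; b=P[:,1]>np.median(P[:,1])
    dirs=np.linalg.svd(P[:,:2]-P[:,:2].mean(0),full_matrices=False)[2][0]
    print(n,"yellow",len(P),P[b].mean(0).round(4),P[~b].mean(0).round(4),"line",np.degrees(np.arctan2(*dirs)).round(2),"zmax",P[:,2].max())
    r=near&((H<8)|(H>172))&(S>140)&(w[...,2]>.12)
    print("red",r.sum(),w[r].mean(0).round(4),(w[r].min(0)/2+w[r].max(0)/2).round(4),np.ptp(w[r],axis=0))
    l=(w[...,2]>.083)&(w[...,2]<.098)&(w[...,0]>.25)&(w[...,0]<.8)&(abs(w[...,1])<.3)&(V>100)
    rect=cv2.minAreaRect(w[l][:,:2].astype(np.float32)); print("ledge",rect,cv2.boxPoints(rect))
```

```text
[('tips_ahead', 0.0726)] ['IKError', 'get_image', 'sign_off', 'state', 'tips_ahead']
top yellow 167 [ 0.5514 -0.0102  0.1345] [ 0.5654 -0.1271  0.1343] line 173.11 zmax 0.14662585549994356
red 49 [ 0.4458 -0.0127  0.1319] [ 0.4466 -0.014   0.1344] [0.04385911 0.04367932 0.01778889]
ledge ((0.46907398104667664, -0.07863634824752808), (0.1713842898607254, 0.4042002856731415), 6.87699031829834) [[ 0.35979927  0.11174916]
 [ 0.40819746 -0.2895431 ]
 [ 0.5783487  -0.26902187]
 [ 0.5299505   0.1322704 ]]
scene yellow 374 [ 0.5543 -0.0073  0.1288] [ 0.5689 -0.1296  0.1282] line 173.14 zmax 0.1367995156053241
red 177 [ 0.4519 -0.0134  0.1272] [ 0.4466 -0.0137  0.1276] [0.05006277 0.04176968 0.01506569]
ledge ((0.5525221228599548, -0.0667342096567154), (0.34821632504463196, 0.4042337238788605), 7.0150346755981445) [[ 0.3550328   0.11260584]
 [ 0.40440178 -0.28860182]
 [ 0.75001144 -0.24607426]
 [ 0.70064247  0.1551334 ]]
```

{"method": "carry_out", "body": {"rows": [[0.085,0.02,-0.02,0,0,0,-4],[0.085,0.055,-0.058,0,0,0,-12],[0.085,0.095,-0.1,0,0,0,-20.5],[0.085,0.135,-0.143,0,0,0,-29],[0.085,0.178,-0.188,0,0,0,-38],[0.085,0.22,-0.233,0,0,0,-47.5],[0.085,0.263,-0.279,0,0,0,-57],[0.085,0.305,-0.324,0,0,0,-66],[0.085,0.345,-0.366,0,0,0,-74.5],[0.085,0.382,-0.405,0,0,0,-82.5],[0.085,0.412,-0.437,0,0,0,-89],[0.085,0.431,-0.4575,0,0,0,-93]]}}

```text
t: 1.6
ee_pos: [0.4471, -0.0093, 0.3035]
tcp_rot: [-0.0, 0.594, 0.804, -0.0]
wrist_force: [0.3, -0.3, 0.8]
grip_width: 0.085
finger_force: 0.0
```

Run:
```python
from h import *
s=state(); M=rot(s["tcp_rot"]).as_matrix(); print(s["t"],s["ee_pos"],M.round(3),s["grip_width"])
im=get_image("wrist"); save(im,"w1.png"); w=cloud(im); np.savez("w1.npz",w=w,p=im["pixels"])
hsv=cv2.cvtColor(im["pixels"],cv2.COLOR_RGB2HSV).astype(int)
O=np.array([.5534,-.0685,0]); A=R.from_euler('z',6.9,degrees=True)
h=A.inv().apply((w-O).reshape(-1,3)).reshape(w.shape)
r=((hsv[...,0]<8)|(hsv[...,0]>172))&(hsv[...,1]>140)&(w[...,2]>.125)&(w[...,2]<.14)
print("red h",r.sum(),np.nanmin(h[r],0),np.nanmax(h[r],0))
y=(hsv[...,0]>18)&(hsv[...,0]<35)&(hsv[...,1]>140)&(w[...,2]>.13)
if y.sum(): print("yel h",y.sum(),h[y].min(0),h[y].max(0))
print("tcp h",A.inv().apply(np.array(s["ee_pos"])-O))
```

```text
1.6 [ 0.44707269 -0.00934474  0.3035446 ] [[-0.293  0.956 -0.   ]
 [ 0.956  0.293  0.   ]
 [ 0.    -0.    -1.   ]] 0.08500064969382833
red h 1267 [-0.12284411  0.04429063  0.1250034 ] [-0.07580896  0.09102287  0.13422966]
yel h 1731 [-0.17163561 -0.08276165  0.13000294] [0.00929627 0.10548838 0.32764665]
tcp h [-0.09845049  0.07150064  0.3035446 ]
```

View pics/w1.png

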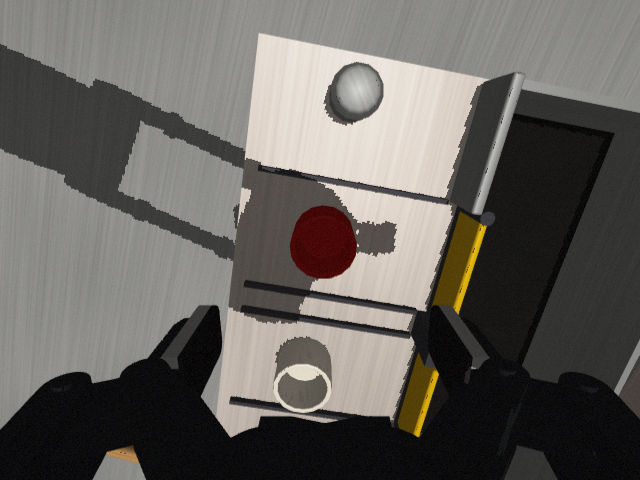

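{"method": "carry_out", "body": {"rows": [[0.085,0,0,0.015,0,0,0],[0.085,0,0,0.04,0,0,0],[0.085,0,0,0.065,0,0,0],[0.085,0,0,0.09,0,0,0],[0.085,0,0,0.11,0,0,0],[0.085,0,0,0.125,0,0,0],[0.085,0,0,0.132,0,0,0],[0.085,0,0,0.132,0,0,0]]}}

```text
t: 2.65
ee_pos: [0.4458, -0.012, 0.1712]
tcp_rot: [-0.001, 0.597, 0.802, -0.001]
wrist_force: [1.0, 0.4, 0.4]
grip_width: 0.0854
finger_force: 0.0
```

Run:
```python
from h import *
s=state(); print(s["t"],s["ee_pos"],s["wrist_force"])
im=get_image("wrist"); w=cloud(im)
im2=get_image("scene")
cv2.imwrite("pics/m1.png",np.vstack([cv2.resize(im["pixels"],(400,300)),cv2.resize(im2["pixels"][180:345,180:400],(400,300))])[:,:,::-1])
O=np.array([.5534,-.0685,0]); A=R.from_euler('z',6.9,degrees=True)
M=rot(s["tcp_rot"]); T=M.inv().apply((w-np.array(s["ee_pos"])).reshape(-1,3))
f=(abs(T[:,0])<.02)&(abs(T[:,1])>.04)&(abs(T[:,1])<.06)&(T[:,2]>.02)&(T[:,2]<.0735)
for sg in(-1,1):
    g=f&(np.sign(T[:,1])==sg); print(sg,g.sum(),T[g].min(0).round(4),T[g].max(0).round(4),np.percentile(T[g][:,2],[50,90,98]).round(4))
```

```text
2.65 [ 0.44580941 -0.01197226  0.17123741] [0.95175811 0.40613508 0.41171591]
-1 3739 [-0.0121 -0.0567  0.02  ] [ 0.0114 -0.0419  0.0596] [0.0359 0.0517 0.057 ]
1 3745 [-0.0121  0.0415  0.02  ] [0.0113 0.0564 0.0598] [0.0359 0.0517 0.0571]
```

View pics/m1.png

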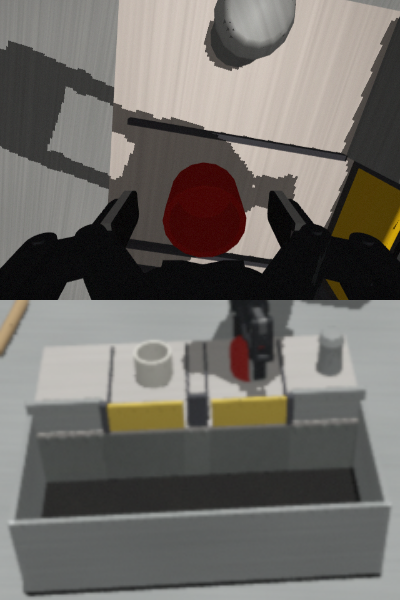

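{"method": "carry_out", "body": {"rows": [[0.085,0.001,0,0.004,0,0,0],[0.085,0.002,0,0.008,0,0,0],[0.085,0.001,0.006,0.008,0,0,0],[0.085,0,0.012,0.008,0,0,0],[0.085,-0.001,0.0165,0.008,0,0,0],[0.085,-0.0015,0.0195,0.008,0,0,0],[0.085,-0.002,0.0225,0.008,0,0,0],[0.085,-0.0025,0.0255,0.008,0,0,0],[0.085,-0.003,0.0285,0.008,0,0,0],[0.085,-0.0035,0.032,0.008,0,0,0],[0.085,-0.0045,0.037,0.008,0,0,0],[0.085,-0.0045,0.037,0.008,0,0,0]]}}

```text
t: 4.25
ee_pos: [0.4842, -0.005, 0.164]
tcp_rot: [0.001, 0.596, 0.803, 0.0]
wrist_force: [0.9, -0.1, -0.2]
grip_width: 0.0849
finger_force: 0.0
```

```bash
cat > chk.py <<'E'
from h import *
import sys
s=state(); O=np.array([.5534,-.0685,0]); A=R.from_euler('z',6.9,degrees=True)
y=rot(s["tcp_rot"]).as_matrix()[:,1]
print(s["t"],"tcp h",A.inv().apply(np.array(s["ee_pos"])-O).round(4),"yaw",np.degrees(np.arctan2(y[1],y[0])).round(2),s["wrist_force"],s["grip_width"])
ims=[get_image("wrist"),get_image("scene")]
for im in ims:
    w=cloud(im); hsv=cv2.cvtColor(im["pixels"],cv2.COLOR_RGB2HSV).astype(int)
    h=A.inv().apply((w-O).reshape(-1,3)).reshape(w.shape)
    r=((hsv[...,0]<8)|(hsv[...,0]>172))&(hsv[...,1]>140)&(abs(h[...,1]-.06)<.1)&(h[...,0]>-.16)&(h[...,0]<.17)
    if r.sum(): print("red h",r.sum(),np.percentile(h[r],[1,99],axis=0).round(4).tolist())
cv2.imwrite("pics/"+sys.argv[1],np.vstack([cv2.resize(ims[0]["pixels"],(400,300)),cv2.resize(ims[1]["pixels"][180:345,180:400],(400,300))])[:,:,::-1])
E
python3 chk.py m2.png
```

```text
4.25 tcp h [-0.0611  0.0714  0.164 ] yaw 16.8 [ 0.93025666 -0.121385   -0.20369347] 0.08493415062277382
red h 17640 [[-0.1011, 0.0472, 0.0955], [-0.0563, 0.0914, 0.1333]]
red h 209 [[-0.101, 0.0466, 0.0948], [-0.0538, 0.0734, 0.1349]]
```

{"method": "carry_out", "body": {"rows": [[0.085,-0.0005,0.003,0,0,0,0],[0.085,-0.001,0.006,0,0,0,0],[0.085,-0.0015,0.009,0,0,0,0],[0.085,-0.002,0.012,0,0,0,0],[0.085,-0.0025,0.0155,0,0,0,0],[0.085,-0.0035,0.019,0,0,0,0],[0.085,-0.004,0.0225,0,0,0,0],[0.085,-0.0045,0.026,0,0,0,0],[0.085,-0.005,0.03,0,0,0,0],[0.085,-0.006,0.034,0,0,0,0],[0.085,-0.007,0.038,0,0,0,0],[0.085,-0.007,0.04,0,0,0,0]]}}

```text
t: 5.85
ee_pos: [0.5227, -0.0004, 0.1633]
tcp_rot: [-0.001, 0.596, 0.803, -0.001]
wrist_force: [-5.3, -2.2, -0.2]
grip_width: 0.0848
finger_force: 2.1
```

```bash
python3 chk.py m3.png
```

```text
5.85 tcp h [-0.0223  0.0713  0.1633] yaw 16.82 [-5.26624476 -2.2182175  -0.16797516] 0.08480679939457895
red h 17679 [[-0.0625, 0.0481, 0.0955], [-0.0187, 0.0925, 0.1331]]
red h 202 [[-0.0625, 0.047, 0.0937], [-0.0154, 0.0732, 0.1337]]
```

View pics/m3.png

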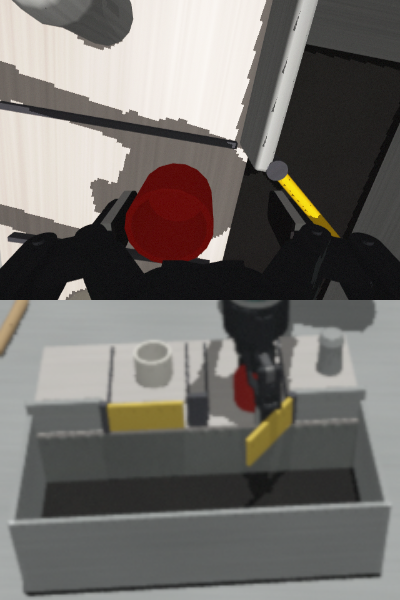

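{"method": "carry_out", "body": {"rows": [[0.085,-0.0005,0.003,0,0,0,-0.8],[0.085,-0.001,0.0065,0,0,0,-1.6],[0.085,-0.002,0.0105,0,0,0,-2.4],[0.085,-0.0025,0.0145,0,0,0,-3.2],[0.085,-0.0035,0.0185,0,0,0,-4],[0.085,-0.004,0.0225,0,0,0,-4.8],[0.085,-0.0045,0.0265,0,0,0,-5.6],[0.085,-0.0055,0.0305,0,0,0,-6.4],[0.085,-0.006,0.0345,0,0,0,-7.2],[0.085,-0.007,0.0385,0,0,0,-8],[0.085,-0.0075,0.042,0,0,0,-8],[0.085,-0.008,0.0445,0,0,0,-8]]}}

```text
t: 7.45
ee_pos: [0.5688, 0.0051, 0.164]
tcp_rot: [0.0, 0.539, 0.842, -0.0]
wrist_force: [-3.0, -3.0, 0.9]
grip_width: 0.0849
finger_force: 1.6
```

```bash
python3 chk.py m4.png
```

```text
7.45 tcp h [0.0242 0.0712 0.164 ] yaw 24.8 [-3.02915363 -2.98031884  0.86089833] 0.08491689906338386
red h 17959 [[-0.0173, 0.0507, 0.0949], [0.0272, 0.0959, 0.1337]]
red h 254 [[-0.0169, 0.0504, 0.0896], [0.0318, 0.0819, 0.1354]]
```

View pics/m4.png

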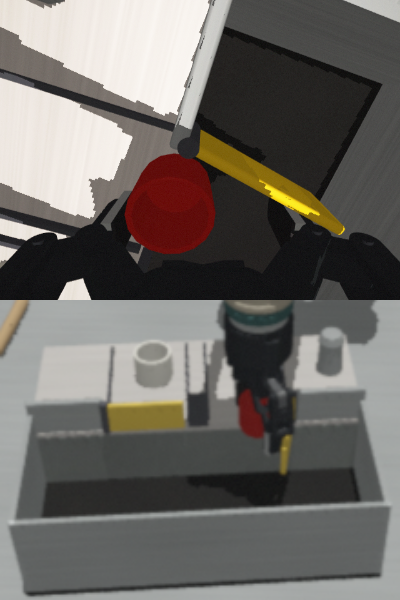

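{"method": "carry_out", "body": {"rows": [[0.085,-0.0008,0.001,0,0,0,0],[0.085,-0.0016,0.002,0,0,0,0],[0.085,-0.0025,0.003,0,0,0,0],[0.085,-0.0034,0.0042,0,0,0,0],[0.085,-0.0034,0.0042,0,0,0,0]]}}

```text
t: 8.18
ee_pos: [0.5741, 0.0037, 0.1639]
tcp_rot: [0.0, 0.539, 0.842, 0.0]
wrist_force: [-1.1, -2.6, 0.7]
grip_width: 0.0852
finger_force: 0.9
```

```bash
python3 chk.py m5.png
```

```text
8.175 tcp h [0.0292 0.0692 0.1639] yaw 24.79 [-1.08680661 -2.6382203   0.66311284] 0.08518901482501312
red h 2939 [[0.0032, 0.055, 0.0084], [0.0443, 0.0998, 0.0566]]
red h 445 [[0.0067, 0.0539, 0.0068], [0.0463, 0.0991, 0.0569]]
```

{"method": "carry_out", "body": {"rows": [[0.085,0,0,0,0,0,0],[0.085,0,0,0,0,0,0],[0.085,0,0,-0.01,0,0,0],[0.085,0,0,-0.03,0,0,0],[0.085,0,0,-0.055,0,0,0],[0.085,0,0,-0.08,0,0,0],[0.085,0,0,-0.105,0,0,0],[0.085,0,0,-0.125,0,0,0],[0.085,0,0,-0.135,0,0,0],[0.085,0,0,-0.135,0,0,0],[0.085,0,0,-0.135,0,0,0],[0.085,0,0,-0.135,0,0,0]]}}

```text
t: 9.78
ee_pos: [0.5734, 0.0038, 0.2979]
tcp_rot: [-0.001, 0.539, 0.842, -0.0]
wrist_force: [0.1, 0.3, -0.3]
grip_width: 0.0848
finger_force: 0.0
```

{"method": "carry_out", "body": {"rows": [[0.085,0,0,0,0,0,0],[0.085,0,0,0,0,0,0],[0.085,0,0,0,0,0,0],[0.085,0,0,0,0,0,0],[0.085,0,0,0,0,0,0],[0.085,0,0,0,0,0,0]]}}

```text
t: 10.52
ee_pos: [0.5738, 0.0037, 0.2989]
tcp_rot: [0.0, 0.539, 0.842, -0.0]
wrist_force: [0.1, 0.4, -0.2]
grip_width: 0.0851
finger_force: 0.0
```

```bash
python3 chk.py m6.png
```

```text
10.525 tcp h [0.0289 0.0693 0.2989] yaw 24.8 [ 0.12275887  0.38019568 -0.24921425] 0.08509447732827033
red h 1880 [[0.011, 0.0551, 0.0081], [0.045, 0.0999, 0.0567]]
red h 502 [[0.0065, 0.0541, 0.0077], [0.0457, 0.0992, 0.0574]]
```

View pics/m6.png

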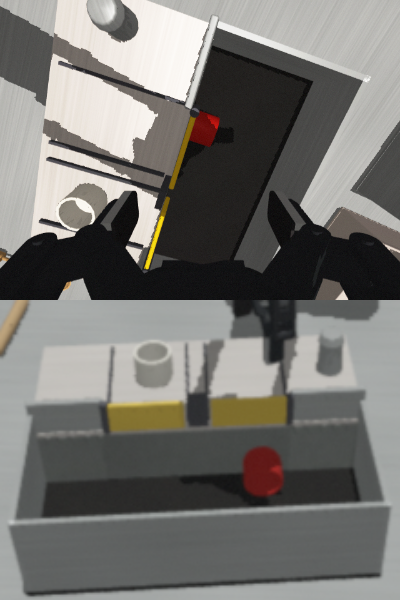

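```bash
python3 -c "
from plant import *
print(sign_off())"
```

```text
the job is handed in; nothing more can be done
None
```

The red ramekin slid through the left doorway while a finger held the flap open, and it lies in the basin. The last pictures show both flaps shut and the white ramekin and salt shaker apparently where they stood. The arm is clear and the job is handed in; no verdict came back.

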